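Hold a brass tee over the bench scanner's glass

ROBOT

A 6-joint arm with a two-finger parallel gripper is mounted at the origin on the work surface. World frame = base frame: x ahead of the robot, y to its left, z up, the work surface at z = 0. Lengths are in m, angles in rad, forces in N, time in s.
With the tool pointing down it reaches from about 0.375 to 0.825 m from the base axis. Payload 5.5 kg.
Tool frame: the origin (TCP) lies at the centre of the arm's flange, where the gripper is bolted on; the fingertips stand 173 mm ahead of it and the grasp point (between the pads) lies 155 mm ahead of it (robot.finger_overhang is the distance from the TCP to the fingertips, in m); x points along the fingers, z is the direction in which the jaws open and shut, and the axes are right-handed (so a half turn about x gives the same grasp; the last joint's range is limited). The gripper opens to 85 mm and grips with 20 to 120 N. Pads are 22 mm wide; open, the fingers measure 114 mm over their backs; the gripper's body (76 mm by 85 mm) begins 54 mm behind the grasp point. The pads swing forward as they close: fully open they stand 13 mm farther back than shut.
Start: joints at [-1.108, 0.314, -0.047, 1.21, 0, 1.571], TCP at [0.268, -0.537, 0.405] pointing down, gripper open.
Joint ranges: [-2.67, 2.67], [-0.69, 1.73], [-1.03, 1.25], [-2.08, 2.16], [-1.42, 1.45], [-3.14, 3.14]. Speed limits (rad/s): [2.39, 2.39, 3.01, 3.14, 3.14, 3.14].

INTERFACE

Orientations are given as a unit quaternion [w, x, y, z].
In Python, from rig import robot, eyes gives the robot as it stands. The module is installed in compiled form; this text tells all that it offers.
- The arm moves only by the tool servo_tool, never from a script. Its argument "moves" is a list of rows, each a list of 2 entries, a list of its own where there are three numbers: the shift along the tool's x, y, z as a fraction of full scale, then the turn about the tool's x as a fraction of full scale. A call has 1 to 8 rows; each row shifts and turns the commanded pose from where the row before left it, along the tool's axes as they then stand; what a row does not reach is not made up. Full scale, the value 1, is 0.02 m for a shift and 90 degrees for a turn. A row lasts 1/10 s, in which the tool goes at most 50 mm and 8.59 degrees, less where a joint would pass 70% of its speed; a pose out of reach is approached as far as the arm can. A call with a number of a shift or a turn outside -1 to 1 is refused whole. A call with a gripper value outside its range is refused whole. "jaw" is the opening, from -1 (shut) to 1 (fully open), set as the call begins (left out, the last holds). The fingers move at their own pace and stop on an object; "squeeze" is the grip in N (left out, the last holds). Time passes only in rows, so rows that do not move let the fingers close. It gives the time, the measured TCP pose, the force and the opening at its end, in the units of the state.
- robot.observe(): the state, without advancing time (a new reading comes with each control period).
- eyes.grab_frame(name): name is "scene" or "top"; returns a dict with "image" (480x640x3 uint8, red, green, blue), "K" (3x3 intrinsics, pixels), "dist" ([k1, k2, p1, p2, k3] as OpenCV has them; the pictures are not rectified), "eye" and "orientation" of the camera in the world. Camera axes: x right, y up, looking along -z (the intrinsics and any distortion apply to the point x, -y, -z); pixel columns grow to the right and rows downward; lengths in m; the calibration is good to about 2 mm. A picture is of the moment at which its call begins. There is no depth.
- robot.job_done(): hands the job in, once; it reports no verdict.
The state is a dict: "time": time; "joint_positions": joint angles; "joint_vel": joint speeds; "tau": joint torques, N m; "position": TCP position; "tool_rot": TCP orientation; "force": force on the tool from outside, world axes, zero at the start; "torque": the same for the moment, N m; "gripper_width": finger opening in m.
Only numpy, scipy, OpenCV 4.12 (cv2) and the standard library are available. Lean on these libraries where they do the work, as an engineer would, in place of code of your own. Each camera call takes 0.05 s, during which the arm holds its last target.

TASK

First slide the flat white scanner's black focus grip along its track until it is in line with the small steel marker clip beside the track, and leave it there. Then pick up the brass tee (not the elbow or the coupling), carry it over the row of cartons and hold it still over the middle of the scanner's glass, about 15 mm above it, level, branch up, with its straight run along the long side of the glass. Finish while still holding it there: never let the tee touch the scanner, do not let go, and leave all the other things where they are.

Things in the scene. Friction and masses are not known exactly. Their poses are not given: they have to be found in the camera images.
- scanner: flat white bench scanner, fixed, a box 230 x 220 x 50 mm (x, y, z), its flat top 50 mm above the bench. Origin on the bench; the box reaches from x = -140 to +90 mm and y = -110 to +110 mm. The glass lies in the far (+x) part of the top, the focus track (along the scanner's y) in the near (-x) part
- glass (a point): centre of the scanner's glass, 51 mm above the bench and 35 mm to +x of the scanner's origin; axes as the scanner's. The glass is 120 mm long along y and 70 mm wide along x, flush with the scanner's top inside a black border
- focus (a joint): place of the focus grip along its track in m, 0 to 0.12, growing towards the scanner's +y; about 2 N of friction, stays where it is left. It starts in the lower third, always to the -y side of the clip
- focus_top (a point): centre of the top of the focus grip, a black upright block 24 x 16 x 36 mm (scanner's x, y, z) with a white line across its top; its top is 87 mm above the bench. The track runs 95 mm to -x of the scanner's origin; the grip is at scanner y = joint value - 60 mm. Room for fingers on its +y and -y sides
- clip: steel marker clip, a small dark block 20 x 6 x 12 mm (x, y, z) fixed on the scanner's top on the near side of the track, its centre 32 mm to -x of the track's middle line; origin at the centre of its underside, 50 mm above the bench; axes as the scanner's. The focus grip is in line when it has the same scanner y
- tee: loose brass pipe tee, 0.45 kg: straight run 90 mm long along its x (28 mm tube, 34 mm hexagonal collars at both ends) lying on the bench; branch standing up from its middle, 28 mm tube topped by a hexagonal collar 34 mm across flats, 52 to 74 mm above the underside, two flats facing +y and -y. Origin at the centre of its underside, below the branch; z up. Looks the same after a half turn
- elbow: loose brass pipe elbow, bystander: one arm 55 mm long along its +x and one standing up to 64 mm, 34 mm hexagonal collars; origin on its underside beneath the upright arm
- coupling: loose brass coupling, bystander: upright round 34 mm tube 45 mm tall with a hexagonal belt 40 mm across flats; origin at the centre of its underside
- carton0: closed cardboard carton 100 x 75 x 95 mm (along its x, y, z), 0.5 kg, loose, the one nearest the robot in the row of three; origin at the centre of its underside
- carton1: closed cardboard carton 115 x 80 x 82 mm (along its x, y, z), 0.5 kg, loose, the middle one in the row of three; origin at the centre of its underside
- carton2: closed cardboard carton 100 x 75 x 100 mm (along its x, y, z), 0.5 kg, loose, the one farthest from the robot in the row of three; origin at the centre of its underside
- tape: loose roll of white plastic tape lying flat, 90 mm across, hole 60 mm, 24 mm high; bystander; origin at the centre of its underside
- wrench: loose steel wrench lying at the back of the bench, along its x; bystander; origin on its underside near the middle
Not all that is in view belongs to the job. Leave any green or turquoise look-alike of the tee alone.

How it is judged:
On the way, in this order (a step that is already met when the one before it is completed fails the run):
1. the focus grip stands in line with the clip (within 5 mm) while the tee still lies where it was (y of focus_top in the frame of clip between -0.005 and 0.005 m and distance of tee from where it was at the start of the episode below 0.03 m), for 0.3 s.
2. the tee is lifted well clear of the bench (height (world z) of tee above 0.085 m and contact force between tee and the fingers above 1 N), for 0.1 s.
At the end, for the whole second after the job is handed in: Fingers hold the tee still, off the scanner: underside 4 to 30 mm above the glass, middle within 12 mm of the glass's centre along each side, upright within 0.15 rad, run along the glass's long side within 0.17 rad; focus grip in line with the clip within 5 mm (x of tee in the frame of glass between -0.012 and 0.012 m and y of tee in the frame of glass between -0.012 and 0.012 m and z of tee in the frame of glass between 0.004 and 0.03 m and angle between the x axis of tee and the y axis of scanner, either way round below 0.17 rad and angle between tee's own z axis and vertical below 0.15 rad and contact force between tee and the fingers above 1 N and contact force between tee and scanner below 0.1 N and linear speed of tee below 0.03 m/s and y of focus_top in the frame of clip between -0.005 and 0.005 m); the arm keeps its last pose, push and grip.
It fails at once if the tee touches the scanner (contact force between tee and scanner above 0.5 N).
It fails at once if another thing is shifted by more than 20 mm (distance of any of elbow, coupling, carton0, carton1, carton2, tape, wrench from where it was at the start of the episode above 0.02 m).
It also fails if it takes over 64 s, if anything falls off the work surface, if the arm or the gripper's body presses on something with over 40 N, if the wrist force passes 120 N, or if a joint passes its speed limit or range.

## Working session

There is one attempt and no reset: what is moved stays moved. The work goes in short steps, Python scripts to look and compute and a tool call to move; the robot and the scene stay as the last step left them, time stands still between calls to the robot, and variables do not carry over. Pictures are saved under pics/ and viewed, and the job is handed in when it is done.

Besides the shell and the picture viewer there is one more tool, called as name([rows], argument=value, ...), one row to a line, values as JSON. servo_tool: Moves the arm, as the interface text tells. Shift numbers are shares of 0.02 m and turn numbers shares of 90 degrees, none past 1 either way. Its arguments: {"type":"object","properties":{"moves":{"type":"array"},"jaw":{"type":"number"},"squeeze":{"type":"number"}},"required":["moves"]}

```bash
mkdir -p pics; python3 - <<'E'
from rig import robot, eyes
import cv2, json, numpy as np
s=robot.observe(); print({k:np.round(v,4).tolist() for k,v in s.items()}); print(robot.finger_overhang)
for n in("scene","top"):
    f=eyes.grab_frame(n); cv2.imwrite(f"pics/{n}0.png",f["image"][:,:,::-1])
    print(n,f["K"],f["dist"],f["eye"],f["orientation"])
    np.savez(f"{n}0.npz",**f)
E
```

```text
{'time': 0.0, 'joint_positions': [-1.108, 0.3142, -0.0481, 1.2102, -0.0, 1.5708], 'joint_vel': [-0.0013, 0.0019, 0.0007, -0.0017, -0.0004, 0.0022], 'tau': [0.0016, -53.9599, 33.9742, 0.0193, 0.0002, -0.0], 'position': [0.2677, -0.5366, 0.4038], 'tool_rot': [0.6008, 0.3723, 0.6019, -0.3717], 'force': [0.5621, 0.626, 0.4192], 'torque': [0.0053, 0.0364, 0.0321], 'gripper_width': 0.0856}
0.1734
scene [[507.46780131   0.         319.01240688]
 [  0.         507.46780131 239.4254828 ]
 [  0.           0.           1.        ]] [-0.00492576  0.          0.          0.          0.        ] [1.3296729  0.18946944 0.73465059] [0.58508889 0.27791959 0.32216047 0.69039433]
top [[509.72919222   0.         319.78935579]
 [  0.         509.72919222 238.46501675]
 [  0.           0.           1.        ]] [-0.01390127  0.          0.          0.          0.        ] [0.29787291 0.08800665 1.30913996] [ 0.70855978  0.07356003 -0.07086428 -0.69821932]
```

View pics/scene0.png

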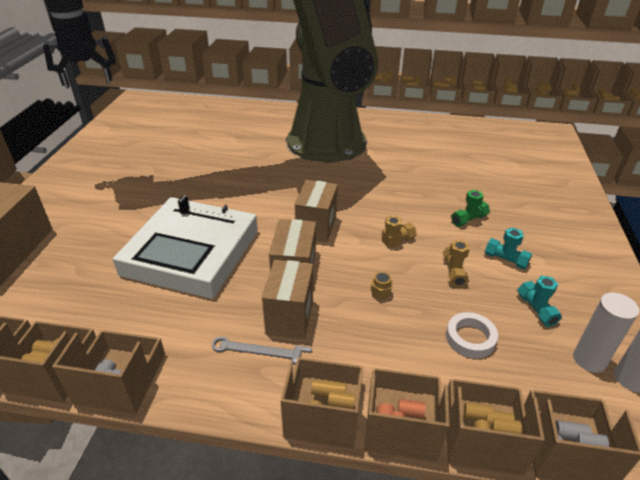

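View pics/top0.png

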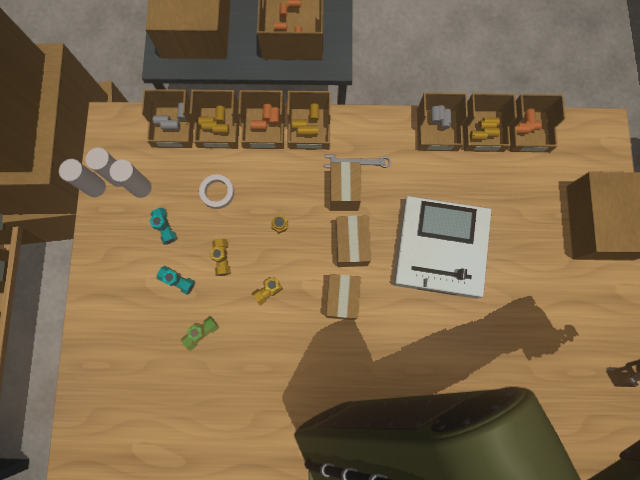

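The top picture shows three brass candidates: (220,256), (268,289) and (280,224). The green and turquoise look-alikes are at (199,333), (175,279) and (162,225). The scanner is at (443,247), with the grip near (462,273) and the clip near (425,281). I'll enlarge these areas next.

```bash
python3 - <<'E'
import cv2, numpy as np
t=cv2.imread("pics/top0.png"); s=cv2.imread("pics/scene0.png")
a=cv2.resize(t[205:310,190:300],None,fx=4,fy=4,interpolation=cv2.INTER_CUBIC)
b=cv2.resize(s[205:300,370:480],None,fx=3,fy=3,interpolation=cv2.INTER_CUBIC)
c=np.zeros((600,800,3),np.uint8); c[:a.shape[0],:a.shape[1]]=a; c[:b.shape[0],450:450+b.shape[1]]=b
cv2.imwrite("pics/crop1.png",c)
cv2.imwrite("pics/crop2.png",cv2.resize(t[190:302,388:498],None,fx=5,fy=5,interpolation=cv2.INTER_CUBIC))
cv2.imwrite("pics/crop3.png",cv2.resize(s[185:300,110:265],None,fx=5,fy=5,interpolation=cv2.INTER_CUBIC))
E
```

```text
(no output)
```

View pics/crop1.png

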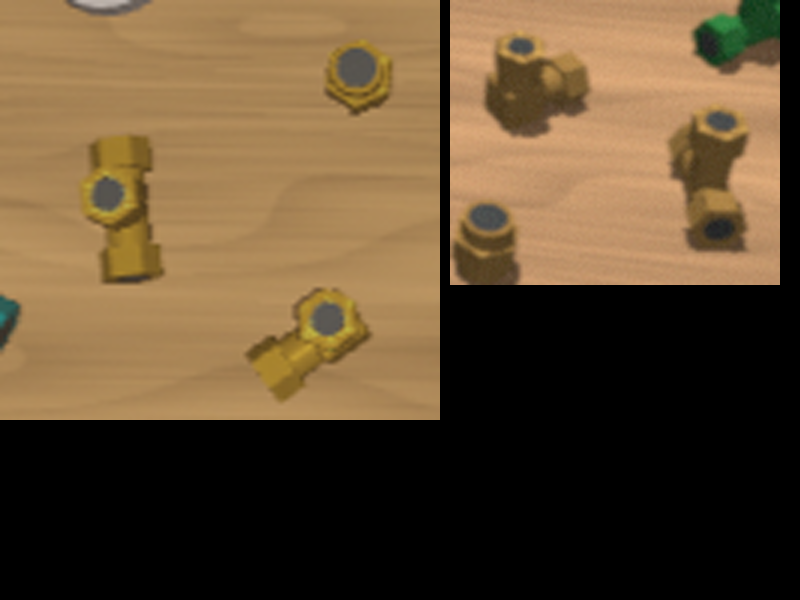

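View pics/crop2.png

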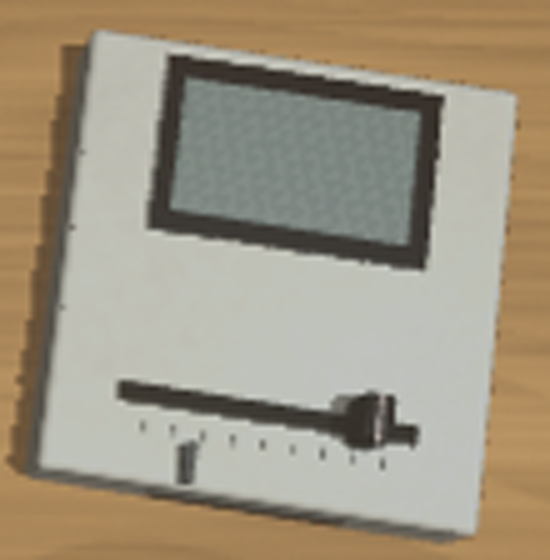

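View pics/crop3.png

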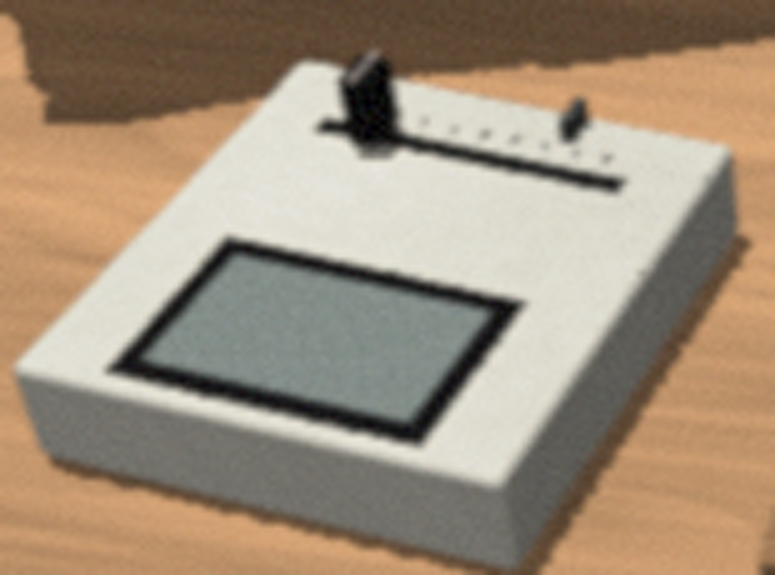

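The tee is the candidate at (220,256): two opposite run arms with a branch in the middle. The one at (268,289) has a single arm, so it's the elbow, and (280,224) is the round coupling. Now I'll fit the poses.

```bash
cat > h.py <<'E'
import cv2, numpy as np
from scipy.spatial.transform import Rotation as R
from scipy.optimize import least_squares
C={n:dict(np.load(n+"0.npz")) for n in("scene","top")}
def Rm(q): return R.from_quat([q[1],q[2],q[3],q[0]]).as_matrix()
F=np.diag([1,-1,-1.])
def proj(n,P):
    f=C[n]; M=F@Rm(f["orientation"]).T
    rv,_=cv2.Rodrigues(M); tv=-M@f["eye"]
    return cv2.projectPoints(np.atleast_2d(np.float64(P)),rv,tv,f["K"],f["dist"])[0].reshape(-1,2)
def ray(n,uv,z):
    f=C[n]; p=cv2.undistortPoints(np.float64([[uv]]),f["K"],f["dist"])[0,0]
    d=Rm(f["orientation"])@F@np.r_[p,1]; return f["eye"]+d*(z-f["eye"][2])/d[2]
def unc(p,s,o): return (np.float64(p)+.5)/s-.5+o
def place(pose,L):
    L=np.atleast_2d(np.float64(L)); c,s=np.cos(pose[2]),np.sin(pose[2])
    return np.c_[pose[0]+c*L[:,0]-s*L[:,1],pose[1]+s*L[:,0]+c*L[:,1],L[:,2]]
def local(pose,P): 
    c,s=np.cos(pose[2]),np.sin(pose[2]); d=np.array(P)[:2]-pose[:2]; return np.array([c*d[0]+s*d[1],-s*d[0]+c*d[1]])
def fit(obs,x0):
    r=lambda p:np.concatenate([(proj(n,place(p,L))-uv).ravel() for n,L,uv in obs])
    o=least_squares(r,x0,loss='soft_l1'); return o.x,r(o.x)
E
python3 - <<'E'
from h import *
np.set_printoptions(precision=4,suppress=True)
L=np.array([[.09,.11,.05],[.09,-.11,.05],[-.14,-.11,.05],[-.14,.11,.05]])
ut=unc([(95,30),(517,95),(475,535),(38,470)],5,(388,190))
us=unc([(503,487),(18,368),(305,60),(735,148)],5,(110,185))
for o in ([("top",L,ut)],[("scene",L,us)],[("top",L,ut),("scene",L,us)]):
    p,r=fit(o,[.5,-.2,0]); print("scanner",p,r.round(1))
print("glass top px",proj("top",place(p,[[.035,0,.05]])),"glass",place(p,[[.035,0,.051]]))
for nm,n,uv,s,o,z in (("grip","top",(378,400),5,(388,190),.087),("grip","scene",(368,65),5,(110,185),.087),
  ("clip","top",(188,448),5,(388,190),.062),("clip","scene",(574,105),5,(110,185),.062),):
    P=ray(n,unc(uv,s,o),z); print(nm,n,P,local(p,P))
print("tee top",ray("top",unc((107,194),4,(190,205)),.074),ray("scene",unc((722-450,121),3,(370,205)),.074))
np.save("scan.npy",p)
# run ends, top of collar flats z~.034 ; ends
a=ray("top",unc((121,137),4,(190,205)),.034);b=ray("top",unc((131,272),4,(190,205)),.034);print(a,b,np.linalg.norm(a-b),np.arctan2(*(a-b)[1::-1]))
E
```

```text
scanner [ 0.5708 -0.2212 -0.1416] [-0.6 -0.3  0.4 -0.4  0.6  0.7 -0.5 -0.1]
scanner [ 0.5699 -0.2193 -0.145 ] [ 0.2  0.1 -1.4  0.2  0.1 -0.3  0.7 -0.5]
scanner [ 0.5702 -0.2201 -0.1434] [-0.9 -0.1  0.1 -0.1  0.1  1.  -1.   0.1 -0.1  0.1 -1.8  0.3 -0.4 -0.2
  0.3 -0.5]
glass top px [[445.9833 222.6043]] glass [[ 0.6049 -0.2251  0.051 ]]
grip top [ 0.4795 -0.2535  0.087 ] [-0.085 -0.046]
grip scene [ 0.4648 -0.2519  0.087 ] [-0.0998 -0.0466]
clip top [ 0.4581 -0.1659  0.062 ] [-0.1187  0.0376]
clip scene [ 0.4456 -0.1662  0.062 ] [-0.1311  0.0355]
tee top [0.5136 0.3488 0.074 ] [0.5111 0.3499 0.074 ]
[0.5577 0.3503 0.034 ] [0.4709 0.3393 0.034 ] 0.08748199276774755 0.12680148965040874
```

The fits agree between the two cameras to about 2 mm. Next I'll refine the clip and tee with overlays.

```bash
python3 - <<'E'
from h import *
np.set_printoptions(precision=4,suppress=True)
p=np.load("scan.npy")
def box(c,sz,z0):
    return np.array([[c[0]+i*sz[0]/2,c[1]+j*sz[1]/2,z0+k*sz[2]] for i in(-1,1) for j in(-1,1) for k in(0,1)])
def sil(n,P,pose,K=8):
    uv=proj(n,place(pose,P)); h=cv2.convexHull(np.float32(uv*K))
    return h
from scipy.ndimage import label
for n,win in(("top",(410,272,440,295)),("scene",(215,200,235,216))):
    im=C[n]["image"].astype(float).mean(2)
    x0,y0,x1,y1=win; w=im[y0:y1,x0:x1]; bg=np.median(w)
    d=np.clip(bg-w,0,None); d[d<25]=0
    # keep biggest component
    l,k=label(d>0); sz=[d[l==i].sum() for i in range(1,k+1)]; m=l==1+int(np.argmax(sz)); d=d*m
    yy,xx=np.mgrid[y0:y1,x0:x1]; cx,cy=(d*xx).sum()/d.sum(),(d*yy).sum()/d.sum()
    print(n,cx,cy,m.sum())
    # model centroid
    best=[]
    for y in np.arange(.025,.05,.0005):
        M=np.zeros((480*8,640*8),np.uint8); h=sil(n,box((-.127,y),(.02,.006,.012),.05),p)
        mm=cv2.moments(h); c=np.array([mm["m10"],mm["m01"]])/mm["m00"]/8
        best.append((np.hypot(*(c-[cx,cy])),y,*c))
    print(min(best))
def draw(n,win,s,name,items):
    x0,y0,x1,y1=win; im=cv2.resize(C[n]["image"][y0:y1,x0:x1,::-1],None,fx=s,fy=s,interpolation=cv2.INTER_CUBIC)
    for P,pose,col in items:
        h=(proj(n,place(pose,P))+.5-[x0,y0])*s-.5
        cv2.polylines(im,[cv2.convexHull(np.float32(h)).astype(int)],True,col,1)
    cv2.imwrite(name,im); return im
cl=box((-.127,.0365),(.02,.006,.012),.05); gr=box((-.095,-.046),(.024,.016,.036),.051)
gl=np.array([[.035+i*.035,j*.06,.05] for i in(-1,1) for j in(-1,1)])
it=[(cl,p,(0,0,255)),(gr,p,(255,0,0)),(gl,p,(0,255,0))]
A=draw("top",(390,190,495,300),4,"pics/o1.png",it);B=draw("scene",(115,180,265,300),4,"pics/o2.png",it)
def tee(s):
    cyl=[]
    import math
    hexa=lambda off:[(17/math.cos(math.pi/6)*math.cos(off+k*math.pi/3)/1e3,17/math.cos(math.pi/6)*math.sin(off+k*math.pi/3)/1e3) for k in range(6)]
    br=[np.array([[a,b,z] for a,b in hexa(0)]) for z in(.052,.074)]
    ends=[np.array([[x,a,.017+b] for a,b in hexa(0)]) for x in(-.045,.045)]
    return br+ends
E=[]
t=np.array([.5125,.3492,.127])
for P in tee(0): E.append((P,t,(0,0,255)))
D=draw("top",(190,225,250,285),7,"pics/o3.png",E);G=draw("scene",(435,230,485,290),7,"pics/o4.png",E)
def put(a,b): 
    h=max(a.shape[0],b.shape[0]); o=np.zeros((h,a.shape[1]+b.shape[1],3),np.uint8); o[:a.shape[0],:a.shape[1]]=a;o[:b.shape[0],a.shape[1]:]=b; return o
o=put(A,B); cv2.imwrite("pics/o12.png",cv2.resize(o,(780,int(o.shape[0]*780/o.shape[1])))); cv2.imwrite("pics/o34.png",put(D,G))
E
```

```text
top 423.8208739107019 289.0621661472175 259
(np.float64(6.274888274707504), np.float64(0.03650000000000001), np.float64(424.7678494721596), np.float64(282.8591459033312))
scene 224.4626660108214 208.56645351696997 42
(np.float64(0.3387877780959977), np.float64(0.03700000000000001), np.float64(224.48976071709993), np.float64(208.90415610132328))
```

View pics/o12.png

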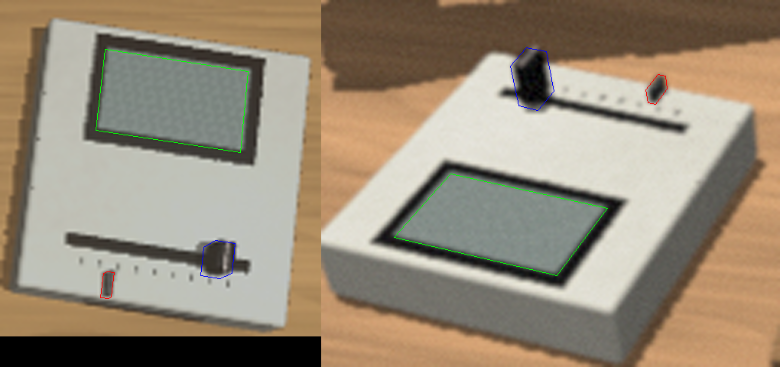

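View pics/o34.png

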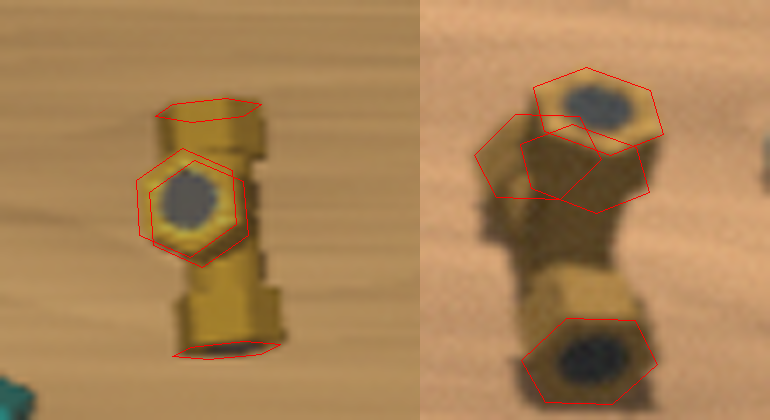

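The overlays match: scanner, glass, grip (scanner y ≈ −46 mm), clip (y ≈ +37 mm), and tee at (0.5125, 0.349) with yaw ≈ 0.12. The "top" centroid included the scanner edge, so I'm discarding it. Next I'll plan the move to the grip.

```bash
cat > plan.py <<'E'
from h import *
np.set_printoptions(precision=4,suppress=True)
from rig import robot
def go(x,y,z,jyaw=None):
    s=robot.observe(); M=Rm(s["tool_rot"]); p=np.array(s["position"])
    jy=np.arctan2(M[1,2],M[0,2]); d=M.T@(np.array([x,y,z])-p)
    print("t",round(s["time"],2),"pos",p,"jaw yaw",jy.round(4),"tilt",M[:,0],"q",np.array(s["joint_positions"]),"F",np.array(s["force"]).round(1),"w",s["gripper_width"])
    print("tool shift now (units of .02):",d/.02)
    if jyaw is not None:
        dy=(jyaw-jy+np.pi/2)%np.pi-np.pi/2
        print("world yaw change",dy,"-> turn units",-dy/(np.pi/2),"alt",-(dy-np.sign(dy)*np.pi)/(np.pi/2), "-- keep q6 in range: q6 change ~",-dy)
        Mr=R.from_rotvec([0,0,dy]).as_matrix()@M
        print("shift after turn:",Mr.T@(np.array([x,y,z])-p)/.02)
E
python3 - <<'E'
from plan import *
s=np.load("scan.npy")
t=place(s,[[-.095,-.046,0]])[0]; e=place(s,[[-.095,.0367,0]])[0]; print(t,e)
go(t[0],t[1],.30,s[2]+np.pi/2)
E
```

```text
[ 0.4696 -0.252   0.    ] [ 0.4815 -0.1702  0.    ]
t 0.1 pos [ 0.2678 -0.5367  0.4039] jaw yaw -1.108 tilt [-0.0006  0.0013 -1.    ] q [-1.108   0.3142 -0.0479  1.2101  0.      1.5708] F [-0.7  0.2  0.3] w 0.08562938741717145
tool shift now (units of .02): [ 5.2085 15.3859 -8.222 ]
world yaw change -0.6061699730970966 -> turn units 0.38589979028913657 alt -1.6141002097108634 -- keep q6 in range: q6 change ~ 0.6061699730970966
shift after turn: [  5.2191   7.9561 -15.5215]
```

servo_tool([
  [[0.29,0,0],-0.09],
  [[0.29,0,0],-0.09],
  [[0.29,0,0],-0.09],
  [[0.29,0,0],-0.09],
  [[0.29,0,0],-0.09],
  [[0.29,0,0],-0.09],
  [[0.29,0,0],-0.09],
  [[0.29,0,0],-0.09],
], jaw=1)

```text
time: 0.9
position: [0.2678, -0.5367, 0.3575]
tool_rot: [0.707, -0.01, 0.707, 0.011]
force: [1.5, -0.4, 0.3]
gripper_width: 0.0854
```

servo_tool([
  [[0.29,0,0],-0.09],
  [[0.29,0,0],-0.09],
  [[0.29,0,0],-0.09],
  [[0.29,0,0],-0.09],
  [[0.29,0,0],-0.09],
  [[0.29,0,0],-0.09],
  [[0.29,0,0],-0.09],
  [[0.29,0,0],-0.09],
])

```text
time: 1.7
position: [0.2678, -0.5367, 0.3112]
tool_rot: [0.592, -0.387, 0.591, 0.388]
force: [-0.1, 0.2, -0.4]
gripper_width: 0.0855
```

servo_tool([
  [[0.29,0,0],-0.09],
  [[0.29,0,0],-0.084],
  [[0,0,0],0],
])

```text
time: 2.0
position: [0.2676, -0.5364, 0.299]
tool_rot: [0.535, -0.462, 0.534, 0.464]
force: [-1.1, -0.1, -0.7]
gripper_width: 0.0853
```

```bash
python3 -c "
from plan import *
s=np.load('scan.npy')
go(.4696,-.252,.30,s[2]+np.pi/2)"
```

```text
t 2.0 pos [ 0.2676 -0.5364  0.299 ] jaw yaw 1.4276 tilt [-0.0011  0.0021 -1.    ] q [-1.108   0.3739 -0.2098  0.9895 -0.     -0.9648] F [-1.1 -0.1 -0.7] w 0.085332558984186
tool shift now (units of .02): [-0.0299 -7.9675 15.5134]
world yaw change -0.00019729467261409006 -> turn units 0.0001256016895689185 alt -1.999874398310431 -- keep q6 in range: q6 change ~ 0.00019729467261409006
shift after turn: [-0.0299 -7.9644 15.5149]
```

servo_tool([
  [[0,-0.5,0.97],0],
  [[0,-0.5,0.97],0],
  [[0,-0.5,0.97],0],
  [[0,-0.5,0.97],0],
  [[0,-0.5,0.97],0],
  [[0,-0.5,0.97],0],
  [[0,-0.5,0.97],0],
  [[0,-0.5,0.97],0],
])

```text
time: 2.8
position: [0.3697, -0.394, 0.3005]
tool_rot: [0.535, -0.462, 0.535, 0.462]
force: [-0.1, -0.4, 0.4]
gripper_width: 0.0851
```

servo_tool([
  [[0,-0.5,0.97],0],
  [[0,-0.5,0.97],0],
  [[0,-0.5,0.97],0],
  [[0,-0.5,0.97],0],
  [[0,-0.5,0.97],0],
  [[0,-0.5,0.97],0],
  [[0,-0.5,0.97],0],
  [[0,-0.5,0.97],0],
])

```text
time: 3.6
position: [0.4711, -0.2518, 0.3005]
tool_rot: [0.535, -0.462, 0.535, 0.462]
force: [-0.1, -0.2, 0.4]
gripper_width: 0.085
```

servo_tool([
  [[0,0,0],0],
  [[0,0,0],0],
])

```text
time: 3.8
position: [0.4707, -0.2524, 0.3004]
tool_rot: [0.535, -0.463, 0.535, 0.463]
force: [-0.9, -0.3, 0.3]
gripper_width: 0.0858
```

```bash
python3 -c "
from plan import *
s=np.load('scan.npy')
go(.4696,-.252,.24,s[2]+np.pi/2)
from rig import eyes
f=eyes.grab_frame('scene')
cv2.imwrite('pics/g1.png',cv2.resize(f['image'][130:300,100:280,::-1],None,fx=3.3,fy=3.3,interpolation=cv2.INTER_CUBIC))"
```

```text
t 3.8 pos [ 0.4707 -0.2524  0.3004] jaw yaw 1.4262 tilt [-0.0003 -0.0004 -1.    ] q [-0.4922  0.2571 -0.3698  0.944  -0.0005 -0.3476] F [-0.9 -0.3  0.3] w 0.08577862094390001
tool shift now (units of .02): [3.019  0.0543 0.015 ]
world yaw change 0.0011811638776220157 -> turn units -0.0007519522789005374 alt 1.9992480477210994 -- keep q6 in range: q6 change ~ -0.0011811638776220157
shift after turn: [3.019  0.0543 0.0151]
```

View pics/g1.png

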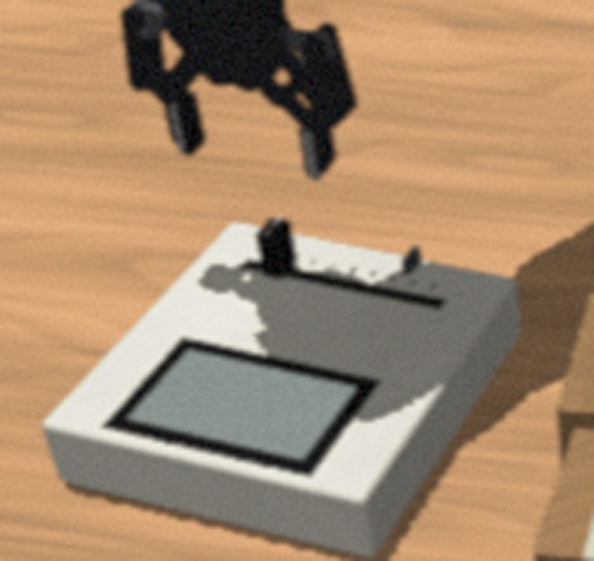

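The open fingers straddle the grip, with one on each side along the track. I'll descend and close gently.

servo_tool([
  [[0.5,0.01,0],0],
  [[0.5,0.01,0],0],
  [[0.5,0.01,0],0],
  [[0.5,0.01,0],0],
  [[0.5,0,0],0],
  [[0.5,0,0],0],
  [[0,0,0],0],
])

```text
time: 4.55
position: [0.4691, -0.2521, 0.2385]
tool_rot: [0.534, -0.462, 0.535, 0.464]
force: [-0.9, 0.6, 0.3]
gripper_width: 0.0855
```

servo_tool([
  [[0,0,0],0],
  [[0,0,0],0],
  [[0,0,0],0],
  [[0,0,0],0],
  [[0,0,0],0],
  [[0,0,0],0],
], jaw=-1, squeeze=20)

```text
time: 5.15
position: [0.47, -0.2525, 0.2407]
tool_rot: [0.535, -0.463, 0.534, 0.463]
force: [-0.5, 0.2, 3.7]
gripper_width: 0.0158
```

```bash
python3 -c "
from plan import *
s=np.load('scan.npy')
go(.4815,-.1702,.24,s[2]+np.pi/2)
print('local tcp',local(s,robot.observe()['position']))
from rig import eyes
f=eyes.grab_frame('scene')
cv2.imwrite('pics/g2.png',cv2.resize(f['image'][130:300,100:280,::-1],None,fx=3.3,fy=3.3,interpolation=cv2.INTER_CUBIC))"
```

```text
t 5.15 pos [ 0.47   -0.2525  0.2407] jaw yaw 1.4273 tilt [ 0.0007 -0.0002 -1.    ] q [-0.493   0.3145 -0.4446  0.811   0.0002 -0.3495] F [-0.5  0.2  3.7] w 0.015784087141554246
tool shift now (units of .02): [0.036  0.0198 4.1534]
world yaw change 9.434493891280482e-05 -> turn units -6.0061853534703175e-05 alt 1.9999399381464653 -- keep q6 in range: q6 change ~ -9.434493891280482e-05
shift after turn: [0.036  0.0194 4.1534]
local tcp [-0.0946 -0.0464]
```

View pics/g2.png

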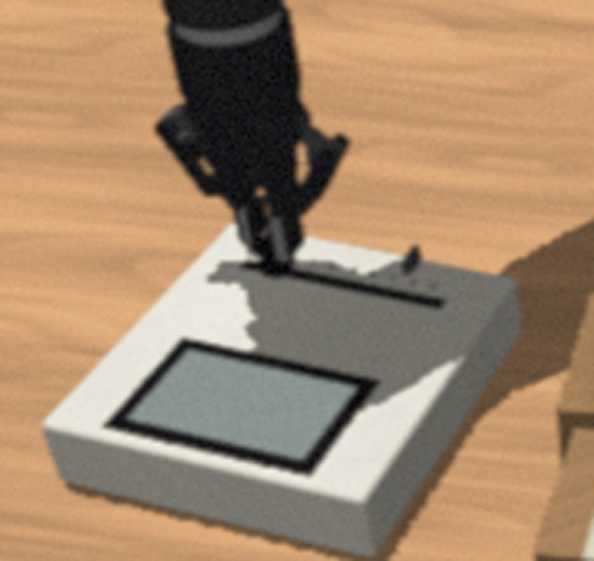

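The jaw is at 16 mm with the grip between the fingers. Now I'll slide it along the tool's z, which is the scanner's +y.

servo_tool([
  [[0,0,0.2],0],
  [[0,0,0.5],0],
  [[0,0,0.7],0],
  [[0,0,0.7],0],
  [[0,0,0.7],0],
  [[0,0,0.7],0],
  [[0,0,0.5],0],
  [[0,0,0.15],0],
])

```text
time: 6.0
position: [0.4821, -0.1688, 0.2407]
tool_rot: [0.534, -0.463, 0.534, 0.463]
force: [-1.8, -2.0, 4.4]
gripper_width: 0.0157
```

servo_tool([
  [[0,0,0],0],
  [[0,0,0],0],
  [[0,0,0],0],
])

```text
time: 6.3
position: [0.482, -0.169, 0.2407]
tool_rot: [0.535, -0.463, 0.534, 0.463]
force: [-0.5, 1.2, 5.9]
gripper_width: 0.0152
```

```bash
python3 -c "
from plan import *
s=np.load('scan.npy')
go(.4815,-.1702,.24,s[2]+np.pi/2)
print('local tcp',local(s,robot.observe()['position']))
from rig import eyes
f=eyes.grab_frame('scene')
cv2.imwrite('pics/g3.png',cv2.resize(f['image'][170:300,110:260,::-1],None,fx=4,fy=4,interpolation=cv2.INTER_CUBIC))"
```

```text
t 6.3 pos [ 0.482  -0.169   0.2407] jaw yaw 1.4283 tilt [ 0.0011  0.0017 -1.    ] q [-0.3377  0.2768 -0.4978  0.7957  0.0019 -0.1952] F [-0.5  1.2  5.9] w 0.015156119687858889
tool shift now (units of .02): [ 0.0348  0.0174 -0.0656]
world yaw change -0.0008755509804843076 -> turn units 0.0005573930658921326 alt -1.999442606934108 -- keep q6 in range: q6 change ~ 0.0008755509804843076
shift after turn: [ 0.0348  0.0174 -0.0657]
local tcp [-0.0946  0.038 ]
```

View pics/g3.png

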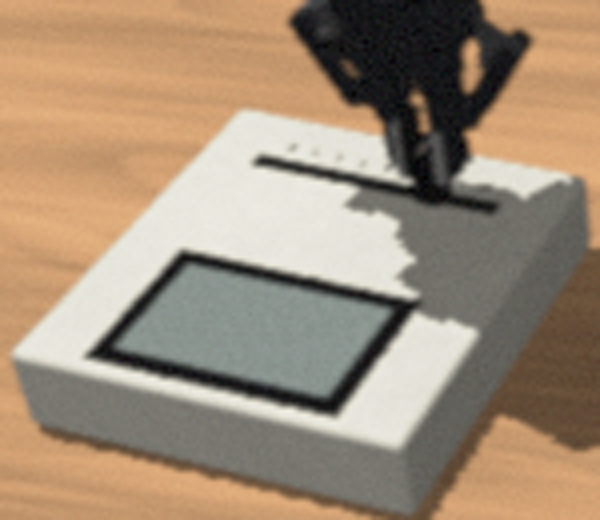

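servo_tool([
  [[0,0,-0.06],0],
  [[0,0,0],0],
  [[0,0,0],0],
])

```text
time: 6.65
position: [0.4818, -0.1702, 0.2407]
tool_rot: [0.535, -0.463, 0.534, 0.463]
force: [-0.0, 2.2, 6.5]
gripper_width: 0.0152
```

servo_tool([
  [[0,0,0],0],
  [[0,0,0],0],
  [[0,0,0],0],
  [[0,0,0],0],
  [[0,0,0],0],
], jaw=1)

```text
time: 7.15
position: [0.4815, -0.1714, 0.2402]
tool_rot: [0.535, -0.463, 0.535, 0.463]
force: [0.2, 0.4, -0.8]
gripper_width: 0.0848
```

servo_tool([
  [[-0.4,0,0],0],
  [[-1,0,0],0],
  [[-1,0,0],0],
  [[-1,0,0],0],
  [[-1,0,0],0],
  [[-1,0,0],0],
  [[-1,0,0],0],
  [[0,0,0],0],
])

```text
time: 7.95
position: [0.4825, -0.1719, 0.3716]
tool_rot: [0.536, -0.464, 0.534, 0.461]
force: [0.1, -0.5, 0.2]
gripper_width: 0.085
```

```bash
python3 -c "
from plan import *
s=np.load('scan.npy')
print('scanner local tcp',local(s,robot.observe()['position']))
go(.5125,.349,.36,.12+np.pi/2)
from rig import eyes
L=[]
for n,w in(('scene',(180,170,270,230)),('top',(395,250,495,310))):
  f=eyes.grab_frame(n); np.savez(n+'1.npz',**f)
  L.append(cv2.resize(f['image'][w[1]:w[3],w[0]:w[2],::-1],(600,int(600*(w[3]-w[1])/(w[2]-w[0]))),interpolation=cv2.INTER_CUBIC)[:300])
m=min(len(a) for a in L)
cv2.imwrite('pics/g4.png',cv2.vconcat(L))"
```

```text
scanner local tcp [-0.0937  0.0351]
t 7.95 pos [ 0.4825 -0.1719  0.3716] jaw yaw 1.4271 tilt [ 0.005  -0.0018 -1.    ] q [-0.3423  0.163  -0.3167  1.0857  0.     -0.1986] F [ 0.1 -0.5  0.2] w 0.08499665497997488
tool shift now (units of .02): [ 0.5421  2.2484 25.9921]
world yaw change 0.2636877656547181 -> turn units -0.16786884534722277 alt 1.8321311546527772 -- keep q6 in range: q6 change ~ -0.2636877656547181
shift after turn: [ 0.5783 -4.6036 25.679 ]
```

View pics/g4.png

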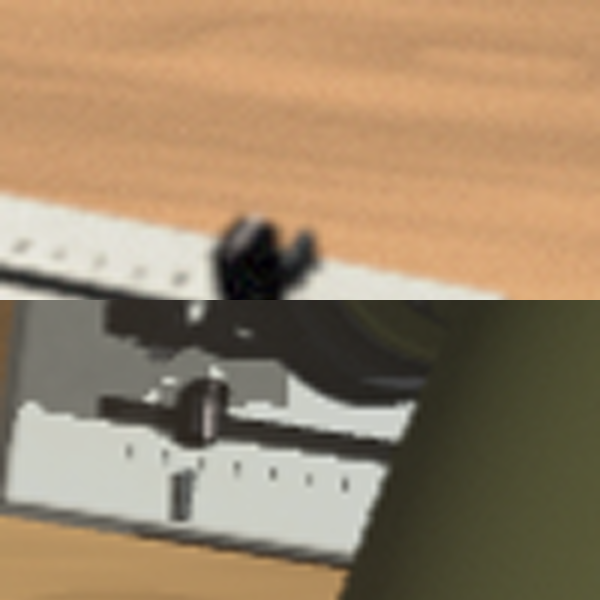

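```bash
python3 - <<'E'
from h import *
p=np.load("scan.npy")
def box(c,sz,z0): return np.array([[c[0]+i*sz[0]/2,c[1]+j*sz[1]/2,z0+k*sz[2]] for i in(-1,1) for j in(-1,1) for k in(0,1)])
L=[]
for n,w in(("scene",(205,180,245,222)),("top",(410,250,450,292))):
    f=dict(np.load(n+"1.npz")); s=10
    im=cv2.resize(f["image"][w[1]:w[3],w[0]:w[2],::-1],None,fx=s,fy=s,interpolation=cv2.INTER_CUBIC)
    for B,c in((box((-.095,.0367),(.024,.016,.036),.051),(255,0,0)),(box((-.127,.0367),(.02,.006,.012),.05),(0,0,255)),(box((-.095,.0367),(.024,.001,0),.087),(0,255,0))):
        h=(proj(n,place(p,B))+.5-[w[0],w[1]])*s-.5
        cv2.polylines(im,[cv2.convexHull(np.float32(h)).astype(int)],True,c,1)
    L.append(im)
cv2.imwrite("pics/g5.png",cv2.hconcat(L))
E
```

```text
(no output)
```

View pics/g5.png

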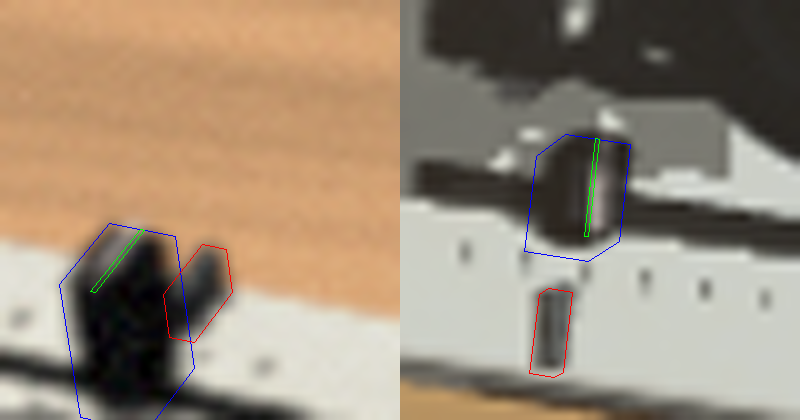

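```bash
python3 - <<'E'
from h import *
p=np.load("scan.npy"); np.set_printoptions(precision=4,suppress=True)
from scipy.ndimage import gaussian_filter
def box(c,sz,z0): return np.array([[c[0]+i*sz[0]/2,c[1]+j*sz[1]/2,z0+k*sz[2]] for i in(-1,1) for j in(-1,1) for k in(0,1)])
def mask(n,B,w,s=8):
    h=(proj(n,place(p,B))+.5-[w[0],w[1]])*s
    m=np.zeros(((w[3]-w[1])*s,(w[2]-w[0])*s),np.uint8); cv2.fillConvexPoly(m,cv2.convexHull(np.float32(h)).astype(int),255)
    return cv2.resize(m,(w[2]-w[0],w[3]-w[1]),interpolation=cv2.INTER_AREA)/255.
def best(n,im,w,mk,sign):
    g=im[w[1]:w[3],w[0]:w[2]].astype(float).mean(2); r=[]
    for y in np.arange(.028,.046,.0005):
        for dx in np.arange(-.003,.0031,.001):
            m=gaussian_filter(mk(dx,y),.5); r.append((sign*np.corrcoef(m.ravel(),g.ravel())[0,1],y,dx))
    return max(r)
for k in(0,1):
  for n,w in(("scene",(217,202,232,214)),("top",(418,275,432,287))):
    im=dict(np.load(f"{n}{k}.npz"))["image"]
    if n=="scene" and k==1: continue
    print(k,n,"clip",best(n,im,w,lambda dx,y:mask(n,box((-.127+dx,y),(.02,.006,.012),.05),w),-1))
for n,w in(("scene",(212,201,224,211)),("top",(424,264,432,274))):
    im=dict(np.load(f"{n}1.npz"))["image"]
    print(n,"line",best(n,im,w,lambda dx,y:mask(n,box((-.095+dx,y),(.024,.003,0),.087),w),1))
E
```

```text
0 scene clip (np.float64(0.8829180402757278), np.float64(0.036000000000000004), np.float64(-0.002))
0 top clip (np.float64(0.954626164818032), np.float64(0.036500000000000005), np.float64(0.001))
1 top clip (np.float64(0.9559371146763753), np.float64(0.036500000000000005), np.float64(0.001))
scene line (np.float64(0.2898708358566687), np.float64(0.028), np.float64(-0.003))
top line (np.float64(0.7610572561682839), np.float64(0.035), np.float64(-0.003))
```

The grip is at about 35.3 mm and the clip at about 36.5 mm, so it's in line within the 5 mm tolerance (the scene line correlation is unreliable). Now on to the tee.

servo_tool([
  [[0,0,0],-0.084],
  [[0,0,0],-0.084],
  [[0,-0.177,0.988],0],
  [[0,-0.177,0.988],0],
  [[0,-0.177,0.988],0],
  [[0,-0.177,0.988],0],
  [[0,-0.177,0.988],0],
  [[0,-0.177,0.988],0],
])

```text
time: 8.85
position: [0.4878, -0.0504, 0.367]
tool_rot: [0.469, -0.529, 0.469, 0.53]
force: [1.3, -0.1, 1.0]
gripper_width: 0.0853
```

servo_tool([
  [[0,-0.177,0.988],0],
  [[0,-0.177,0.988],0],
  [[0,-0.177,0.988],0],
  [[0,-0.177,0.988],0],
  [[0,-0.177,0.988],0],
  [[0,-0.177,0.988],0],
  [[0,-0.177,0.988],0],
  [[0,-0.177,0.988],0],
])

```text
time: 9.65
position: [0.497, 0.1098, 0.3669]
tool_rot: [0.468, -0.529, 0.47, 0.53]
force: [0.6, -0.4, -0.7]
gripper_width: 0.0853
```

servo_tool([
  [[0,-0.177,0.988],0],
  [[0,-0.177,0.988],0],
  [[0,-0.177,0.988],0],
  [[0,-0.177,0.988],0],
  [[0,-0.177,0.988],0],
  [[0,-0.177,0.988],0],
  [[0,-0.177,0.988],0],
  [[0,-0.177,0.988],0],
])

```text
time: 10.45
position: [0.5062, 0.27, 0.3668]
tool_rot: [0.468, -0.529, 0.47, 0.529]
force: [-0.3, -0.7, 0.6]
gripper_width: 0.0852
```

servo_tool([
  [[0.3,-0.177,0.988],0],
  [[0.3,-0.177,0.988],0],
  [[0,0,0],0],
  [[0,0,0],0],
])

```text
time: 10.85
position: [0.5086, 0.3098, 0.3552]
tool_rot: [0.468, -0.529, 0.47, 0.529]
force: [-0.2, -0.0, -0.0]
gripper_width: 0.0853
```

```bash
python3 -c "
from plan import *
go(.5125,.349,.214,.12+np.pi/2)
from rig import eyes
L=[]
for n,w in(('scene',(400,160,520,300)),('top',(170,180,290,320))):
  f=eyes.grab_frame(n); np.savez(n+'2.npz',**f)
  L.append(cv2.resize(f['image'][w[1]:w[3],w[0]:w[2],::-1],None,fx=3.3,fy=3.3,interpolation=cv2.INTER_CUBIC))
cv2.imwrite('pics/t1.png',cv2.hconcat(L))"
```

```text
t 10.85 pos [0.5086 0.3098 0.3552] jaw yaw 1.692 tilt [-0.0015 -0.0014 -1.    ] q [ 0.5472  0.3293 -0.1395  1.104  -0.0004  0.426 ] F [-0.2 -0.  -0. ] w 0.08533454151743952
tool shift now (units of .02): [ 7.056  -0.4429  1.9287]
world yaw change -0.0012335123315927454 -> turn units 0.0007852783397511782 alt -1.9992147216602487 -- keep q6 in range: q6 change ~ 0.0012335123315927454
shift after turn: [ 7.056  -0.4405  1.9292]
```

View pics/t1.png

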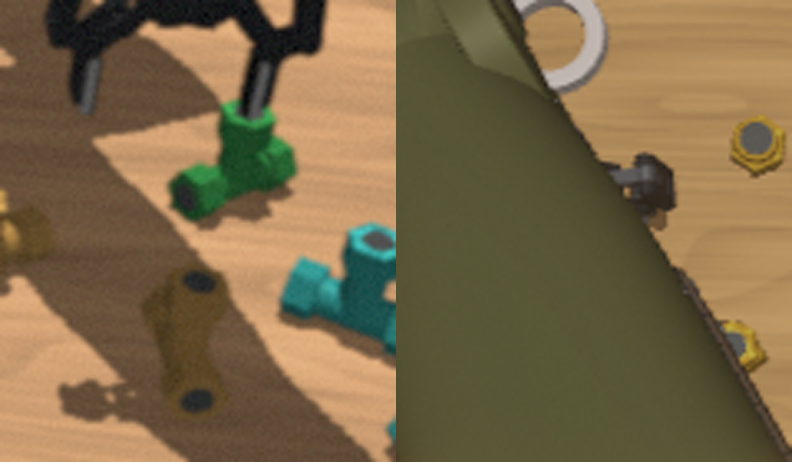

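servo_tool([
  [[0,-0.22,0.965],0],
  [[0,-0.22,0.965],0],
  [[0.5,0,0],0],
  [[1,0,0],0],
  [[1,0,0],0],
  [[0.5,0,0],0],
  [[0,0,0],0],
  [[0,0,0],0],
])

```text
time: 11.75
position: [0.5132, 0.3484, 0.2967]
tool_rot: [-0.469, 0.529, -0.469, -0.529]
force: [0.3, -1.0, 0.7]
gripper_width: 0.0855
```

```bash
python3 -c "
from plan import *
go(.5125,.349,.214,.12+np.pi/2)
from rig import eyes
L=[]
for n,w in(('scene',(400,160,520,300)),):
  f=eyes.grab_frame(n); np.savez(n+'2.npz',**f)
  L.append(cv2.resize(f['image'][w[1]:w[3],w[0]:w[2],::-1],None,fx=4,fy=4,interpolation=cv2.INTER_CUBIC))
cv2.imwrite('pics/t2.png',cv2.hconcat(L))"
```

```text
t 11.75 pos [0.5132 0.3484 0.2967] jaw yaw 1.6906 tilt [ 0.0001 -0.0001 -1.    ] q [ 0.5965  0.4112 -0.16    0.9995 -0.0001  0.4767] F [ 0.3 -1.   0.7] w 0.08553132647275667
tool shift now (units of .02): [4.1342 0.0325 0.0333]
world yaw change 0.00018771734634048798 -> turn units -0.00011950457429672789 alt 1.9998804954257032 -- keep q6 in range: q6 change ~ -0.00018771734634048798
shift after turn: [4.1342 0.0325 0.0333]
```

View pics/t2.png

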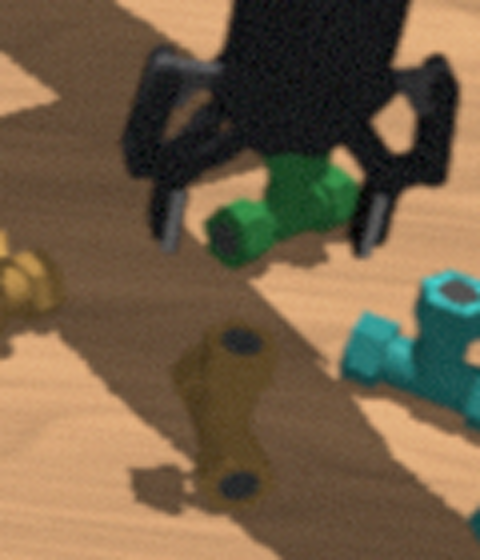

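servo_tool([
  [[0.6,0.02,0.02],0],
  [[0.8,0.01,0.01],0],
  [[0.8,0,0],0],
  [[0.8,0,0],0],
  [[0.6,0,0],0],
  [[0.53,0,0],0],
  [[0,0,0],0],
  [[0,0,0],0],
])

```text
time: 12.6
position: [0.5125, 0.3495, 0.2138]
tool_rot: [0.469, -0.529, 0.469, 0.529]
force: [1.0, 0.5, 0.6]
gripper_width: 0.085
```

servo_tool([
  [[0,0,0],0],
  [[0,0,0],0],
  [[0,0,0],0],
  [[0,0,0],0],
  [[0,0,0],0],
  [[0,0,0],0],
  [[0,0,0],0],
], jaw=-1, squeeze=70)

```text
time: 13.3
position: [0.5126, 0.3497, 0.2144]
tool_rot: [-0.469, 0.529, -0.469, -0.529]
force: [-0.8, 0.2, 5.6]
gripper_width: 0.0336
```

```bash
python3 -c "
from plan import *
go(.5125,.349,.214,.12+np.pi/2)
from rig import eyes
L=[]
for n,w in(('scene',(400,160,520,300)),):
  f=eyes.grab_frame(n); np.savez(n+'2.npz',**f)
  L.append(cv2.resize(f['image'][w[1]:w[3],w[0]:w[2],::-1],None,fx=4,fy=4,interpolation=cv2.INTER_CUBIC))
cv2.imwrite('pics/t3.png',cv2.hconcat(L))"
```

```text
t 13.3 pos [0.5126 0.3497 0.2144] jaw yaw 1.6912 tilt [ 0.0009  0.0008 -1.    ] q [ 0.5986  0.4845 -0.253   0.8321  0.0002  0.4782] F [-0.8  0.2  5.6] w 0.03358972431548799
tool shift now (units of .02): [ 0.0201  0.0102 -0.0332]
world yaw change -0.00044755736482637865 -> turn units 0.0002849238677172037 alt -1.9997150761322826 -- keep q6 in range: q6 change ~ 0.00044755736482637865
shift after turn: [ 0.0201  0.0101 -0.0332]
```

View pics/t3.png

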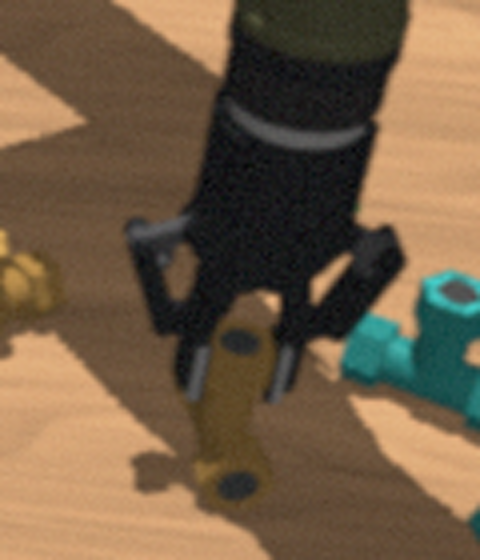

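The jaws have closed at 33.6 mm, flat on the collar's 34 mm faces. Lifting.

servo_tool([
  [[-0.3,0,0],0],
  [[-0.6,0,0],0],
  [[-0.9,0,0],0],
  [[-1,0,0],0],
  [[-1,0,0],0],
  [[-1,0,0],0],
  [[-1,0,0],0],
  [[-1,0,0],0],
])

```text
time: 14.15
position: [0.512, 0.3491, 0.3505]
tool_rot: [0.469, -0.529, 0.469, 0.529]
force: [0.8, 0.2, -5.2]
gripper_width: 0.0332
```

servo_tool([
  [[-0.8,0,0],0],
  [[-0.4,0,0],0],
  [[0,0,0],0],
  [[0,0,0],0],
])

```text
time: 14.55
position: [0.5121, 0.3492, 0.3729]
tool_rot: [0.469, -0.529, 0.469, 0.529]
force: [-0.2, 0.4, -6.1]
gripper_width: 0.033
```

```bash
python3 -c "
from plan import *
s=np.load('scan.npy'); g=place(s,[[.035,0,0]])[0]
go(g[0],g[1],.374,s[2])
from rig import eyes
f=eyes.grab_frame('scene')
w=(340,60,540,300)
cv2.imwrite('pics/t4.png',cv2.resize(f['image'][w[1]:w[3],w[0]:w[2],::-1],None,fx=2.5,fy=2.5,interpolation=cv2.INTER_CUBIC))"
```

```text
t 14.55 pos [0.5121 0.3492 0.3729] jaw yaw 1.6911 tilt [-0.001  -0.0007 -1.    ] q [ 0.5985  0.3648 -0.0482  1.1591 -0.      0.4781] F [-0.2  0.4 -6.1] w 0.032999966302561044
tool shift now (units of .02): [ -0.0378  -1.1578 -29.0645]
world yaw change 1.3070616094873504 -> turn units -0.8321012643022415 alt 1.1678987356977584 -- keep q6 in range: q6 change ~ -1.3070616094873504
shift after turn: [-0.0181 27.7577 -8.6946]
```

View pics/t4.png

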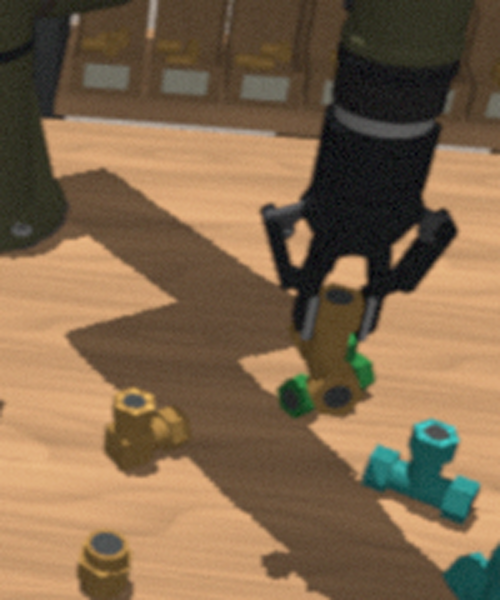

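The tee is held level at about 0.16 m underside height. I'll turn it, then carry it across.

servo_tool([
  [[0,0,0],-0.04],
  [[0,0,0],-0.08],
  [[0,0,0],-0.09],
  [[0,0,0],-0.09],
  [[0,0,0],-0.09],
  [[0,0,0],-0.09],
  [[0,0,0],-0.09],
  [[0,0,0],-0.09],
])

```text
time: 15.4
position: [0.512, 0.3492, 0.3722]
tool_rot: [0.143, -0.692, 0.144, 0.693]
force: [-0.3, 0.1, -6.2]
gripper_width: 0.0329
```

servo_tool([
  [[0,0,0],-0.09],
  [[0,0,0],-0.06],
  [[0,0,0],-0.022],
  [[0,0,0],0],
  [[0,0,0],0],
])

```text
time: 15.9
position: [0.5122, 0.3493, 0.3728]
tool_rot: [0.051, -0.705, 0.051, 0.706]
force: [1.0, -0.1, -4.7]
gripper_width: 0.0331
```

```bash
python3 -c "
from plan import *
s=np.load('scan.npy'); g=place(s,[[.035,0,0]])[0]
go(g[0],g[1],.374,s[2])"
```

```text
t 15.9 pos [0.5122 0.3493 0.3728] jaw yaw 2.9971 tilt [-0.0013 -0.0009 -1.    ] q [ 0.5985  0.3652 -0.0479  1.1592 -0.     -0.8278] F [ 1.  -0.1 -4.7] w 0.033133086093356544
tool shift now (units of .02): [-0.0407 27.7503 -8.7228]
world yaw change 0.0011126705063997377 -> turn units -0.0007083480445043226 alt 1.9992916519554957 -- keep q6 in range: q6 change ~ -0.0011126705063997377
shift after turn: [-0.0407 27.76   -8.6919]
```

servo_tool([
  [[0,0.4,-0.126],0],
  [[0,0.7,-0.22],0],
  [[0,0.925,-0.291],0],
  [[0,0.925,-0.291],0],
  [[0,0.925,-0.291],0],
  [[0,0.925,-0.291],0],
  [[0,0.925,-0.291],0],
  [[0,0.925,-0.291],0],
])

```text
time: 16.7
position: [0.5348, 0.2093, 0.3739]
tool_rot: [-0.051, 0.705, -0.051, -0.705]
force: [-0.7, 0.7, -5.6]
gripper_width: 0.0331
```

servo_tool([
  [[0,0.925,-0.291],0],
  [[0,0.925,-0.291],0],
  [[0,0.925,-0.291],0],
  [[0,0.925,-0.291],0],
  [[0,0.925,-0.291],0],
  [[0,0.925,-0.291],0],
  [[0,0.925,-0.291],0],
  [[0,0.925,-0.291],0],
])

```text
time: 17.5
position: [0.5592, 0.0562, 0.3739]
tool_rot: [-0.051, 0.705, -0.051, -0.705]
force: [-0.9, 0.4, -5.2]
gripper_width: 0.0329
```

servo_tool([
  [[0,0.925,-0.291],0],
  [[0,0.925,-0.291],0],
  [[0,0.925,-0.291],0],
  [[0,0.925,-0.291],0],
  [[0,0.925,-0.291],0],
  [[0,0.925,-0.291],0],
  [[0,0.925,-0.291],0],
  [[0,0.925,-0.291],0],
])

```text
time: 18.3
position: [0.5837, -0.0968, 0.3739]
tool_rot: [0.051, -0.705, 0.051, 0.705]
force: [0.1, 0.4, -5.5]
gripper_width: 0.0331
```

servo_tool([
  [[0,0.925,-0.291],0],
  [[0,0.925,-0.291],0],
  [[0,0.925,-0.291],0],
  [[0,0.925,-0.291],0],
  [[0,0.925,-0.291],0],
  [[0,0.925,-0.291],0],
  [[0,0.5,-0.157],0],
  [[0,0.25,-0.079],0],
])

```text
time: 19.1
position: [0.6059, -0.2262, 0.3734]
tool_rot: [0.051, -0.705, 0.051, 0.705]
force: [-0.9, 0.3, -5.2]
gripper_width: 0.0332
```

servo_tool([
  [[0,0,0],0],
  [[0,0,0],0],
])

```text
time: 19.3
position: [0.6058, -0.2243, 0.3736]
tool_rot: [0.051, -0.705, 0.05, 0.705]
force: [-0.0, 0.0, -4.6]
gripper_width: 0.0332
```

```bash
python3 -c "
from plan import *
s=np.load('scan.npy'); g=place(s,[[.035,0,0]])[0]
go(g[0],g[1],.280,s[2])
from rig import eyes
for n in ('scene','top'):
  f=eyes.grab_frame(n); np.savez(n+'3.npz',**f)
  cv2.imwrite('pics/c1%s.png'%n,f['image'][:,:,::-1])"
```

```text
t 19.3 pos [ 0.6058 -0.2243  0.3736] jaw yaw 2.9986 tilt [-0.0004  0.0007 -1.    ] q [-0.3547  0.4135  0.0242  1.182   0.0005 -1.7826] F [-0.   0.  -4.6] w 0.03321722825476383
tool shift now (units of .02): [4.6786 0.048  0.0362]
world yaw change -0.00042988518360420613 -> turn units 0.0002736734077303056 alt -1.9997263265922698 -- keep q6 in range: q6 change ~ 0.00042988518360420613
shift after turn: [4.6786 0.048  0.0362]
```

View pics/c1scene.png

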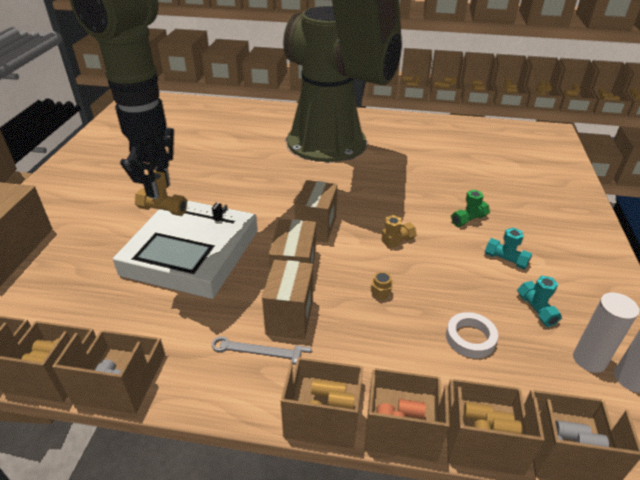

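The tee is over the scanner and the cartons haven't moved. I'll descend most of the way, then check the tee's pose with an overlay.

servo_tool([
  [[0.4,0.02,0.02],0],
  [[0.7,0.02,0.01],0],
  [[0.8,0,0],0],
  [[0.8,0,0],0],
  [[0.7,0,0],0],
  [[0.4,0,0],0],
  [[0.2,0,0],0],
  [[0,0,0],0],
])

```text
time: 20.2
position: [0.6049, -0.2255, 0.2931]
tool_rot: [0.051, -0.705, 0.051, 0.706]
force: [0.4, 0.1, -4.6]
gripper_width: 0.033
```

servo_tool([
  [[0,0,0],0],
  [[0,0,0],0],
])

```text
time: 20.4
position: [0.6055, -0.2257, 0.2946]
tool_rot: [-0.051, 0.706, -0.051, -0.705]
force: [-0.0, -0.4, -5.2]
gripper_width: 0.0328
```

```bash
cat > chk.py <<'E'
from plan import *
import sys
from rig import eyes
s=np.load('scan.npy'); g=place(s,[[.035,0,0]])[0]
go(g[0],g[1],.281,s[2])
z0=robot.observe()["position"][2]-.214; pos=robot.observe()["position"]
f={n:eyes.grab_frame(n) for n in('scene','top')}
for n in f: np.savez(n+'4.npz',**f[n])
import math
hx=[(17/math.cos(math.pi/6)*math.cos(k*math.pi/3)/1e3,17/math.cos(math.pi/6)*math.sin(k*math.pi/3)/1e3) for k in range(6)]
P=[np.array([[a,b,z] for a,b in hx]) for z in(.052,.074)]+[np.array([[x,a,.017+b] for a,b in hx]) for x in(-.045,.045)]
w=(105,150,265,300); S=5; n='scene'
im=cv2.resize(f[n]['image'][w[1]:w[3],w[0]:w[2],::-1],None,fx=S,fy=S,interpolation=cv2.INTER_CUBIC)
gl=np.array([[.035+i*.035,j*.06,.05] for i in(-1,1) for j in(-1,1)])
def dr(Q,c):
    h=(proj(n,Q)+.5-[w[0],w[1]])*S-.5; cv2.polylines(im,[cv2.convexHull(np.float32(h)).astype(int)],True,c,1)
for Q in P: dr(place([pos[0],pos[1],s[2]+np.pi/2],Q+[0,0,z0]),(0,0,255))
dr(place(s,gl),(0,255,0))
cv2.imwrite(sys.argv[1],cv2.resize(im,(800,750))[:600])
w=(380,180,500,310); cv2.imwrite(sys.argv[1].replace('.png','t.png'),cv2.resize(f['top']['image'][180:310,380:500,::-1],None,fx=4,fy=4,interpolation=cv2.INTER_CUBIC))
print('z under',z0)
E
python3 chk.py pics/c2.png
```

```text
t 20.4 pos [ 0.6055 -0.2257  0.2946] jaw yaw 2.998 tilt [ 0.0015 -0.0005 -1.    ] q [-0.3568  0.4579 -0.0936  1.0177  0.     -1.784 ] F [-0.  -0.4 -5.2] w 0.032764041972550215
tool shift now (units of .02): [ 0.6795 -0.027   0.0344]
world yaw change 0.0001955883975672812 -> turn units -0.00012451544113702256 alt 1.9998754845588629 -- keep q6 in range: q6 change ~ -0.0001955883975672812
shift after turn: [ 0.6795 -0.027   0.0344]
z under 0.08059130628299668
```

View pics/c2.png

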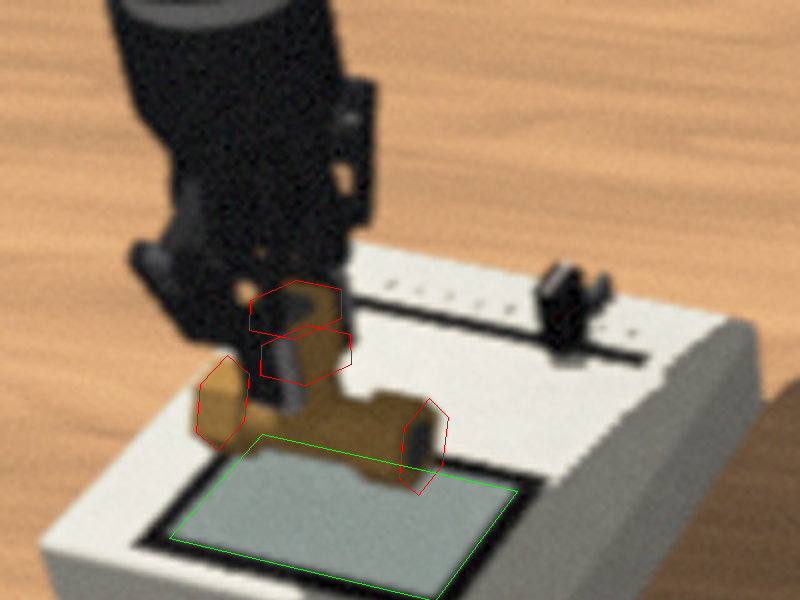

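View pics/c2t.png

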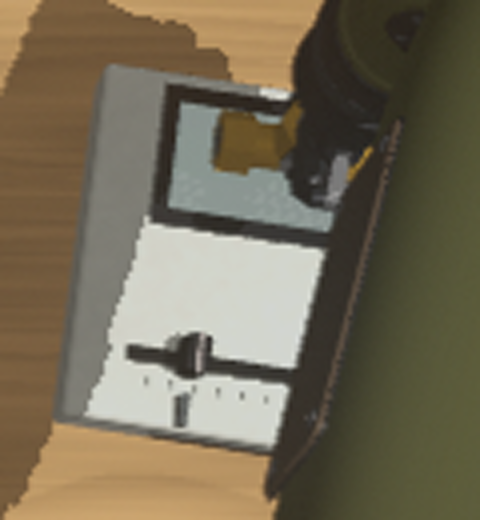

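```bash
python3 - <<'E'
import numpy as np,cv2
im=np.load("scene4.npz")["image"][:,:,::-1]
cv2.imwrite("pics/z.png",cv2.resize(im[200:255,138:200],None,fx=10,fy=10,interpolation=cv2.INTER_CUBIC))
t=np.load("top4.npz")["image"][:,:,::-1]
cv2.imwrite("pics/zt.png",cv2.resize(t[195:242,415:480],None,fx=10,fy=10,interpolation=cv2.INTER_CUBIC))
E
```

```text
(no output)
```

View pics/z.png

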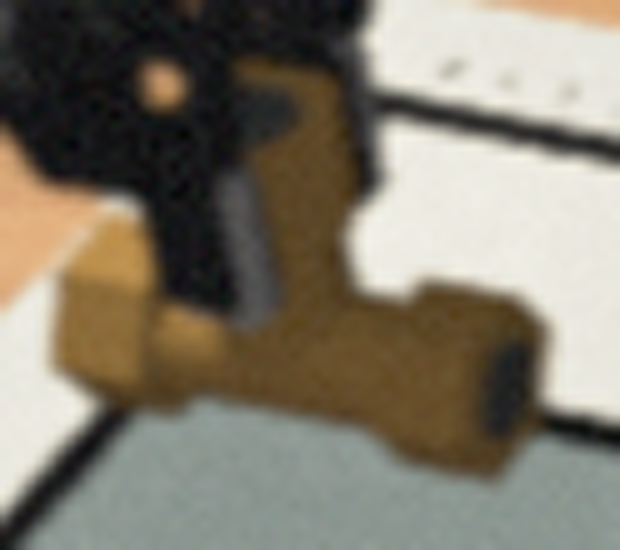

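View pics/zt.png

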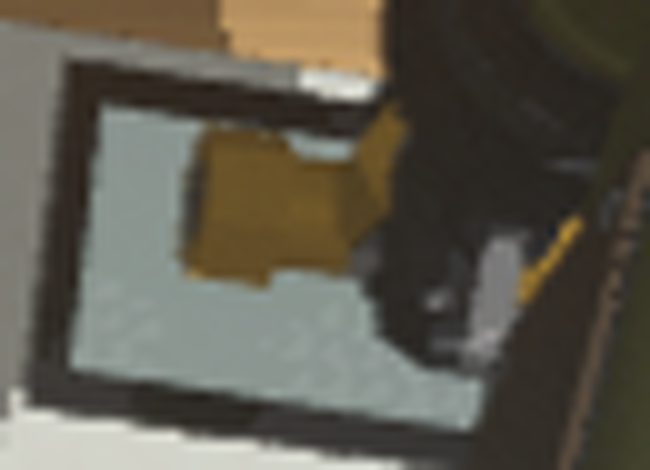

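```bash
python3 - <<'E'
from h import *
s=np.load("scan.npy"); np.set_printoptions(precision=4,suppress=True)
# top view: upper edge of +y collar end face (outermost top flat ends)  and width edges
for uv,z in(((205,128),.098),((185,272),.098),((195,200),.115)):
    print("top",local(s,ray("top",unc(uv,10,(415,195)),z)))
# scene: fit x,y,z,yaw,pitch with hexagon vertices
import math
a=17/math.cos(math.pi/6)/1e3
V=lambda x,k:[x,a*math.cos(k*math.pi/3),.017+a*math.sin(k*math.pi/3)]
# tee x -> +scanner y with yaw s+pi/2 ; tee y -> -scanner x. 
L=np.array([V(.045,k) for k in range(6)]+[V(-.045,k) for k in range(6)])
P0=place([.6055,-.2257,s[2]+np.pi/2],L+[0,0,.0806])
print((proj("scene",P0)+.5-[138,200])*10)
E
```

```text
top [0.0559 0.0409]
top [0.0189 0.0416]
top [0.0324 0.0444]
[[567.1352 335.9283]
 [529.9902 298.3381]
 [480.5036 358.6098]
 [469.6216 457.1304]
 [508.2583 492.2613]
 [556.2901 431.3778]
 [170.0738 250.2423]
 [126.63   211.8945]
 [ 72.3571 269.6726]
 [ 63.1731 366.4833]
 [108.199  402.505 ]
 [160.8335 344.0866]]
```

In the top view the tee sits about +2 mm in x and −3 mm in y from the glass centre. The scene view agrees on the y offset. I'll make that small correction and lower the last ~13 mm.

servo_tool([
  [[0,-0.06,0.04],0],
  [[0.1,-0.06,0.04],0],
  [[0.2,0,0],0],
  [[0.2,0,0],0],
  [[0.1,0,0],0],
  [[0.05,0,0],0],
  [[0,0,0],0],
  [[0,0,0],0],
])

```text
time: 21.3
position: [0.6039, -0.223, 0.2807]
tool_rot: [-0.051, 0.705, -0.051, -0.705]
force: [-0.1, 0.1, -5.3]
gripper_width: 0.0336
```

servo_tool([
  [[0,0,0],0],
  [[0,0,0],0],
  [[0,0,0],0],
])

```text
time: 21.6
position: [0.6039, -0.223, 0.2808]
tool_rot: [-0.051, 0.705, -0.051, -0.705]
force: [-0.2, 1.0, -5.2]
gripper_width: 0.0334
```

```bash
python3 chk.py pics/c3.png; python3 - <<'E'
import numpy as np,cv2
t=np.load("top4.npz")["image"][:,:,::-1]
cv2.imwrite("pics/zt2.png",cv2.resize(t[195:242,415:480],None,fx=10,fy=10,interpolation=cv2.INTER_CUBIC))
E
```

```text
t 21.6 pos [ 0.6039 -0.223   0.2808] jaw yaw 2.9981 tilt [ 0.0001 -0.0001 -1.    ] q [-0.3537  0.4645 -0.1167  0.9894 -0.     -1.781 ] F [-0.2  1.  -5.2] w 0.03335750668388287
tool shift now (units of .02): [-0.0098  0.0979 -0.0654]
world yaw change 0.0001122677275069428 -> turn units -7.147185512969558e-05 alt 1.9999285281448702 -- keep q6 in range: q6 change ~ -0.0001122677275069428
shift after turn: [-0.0098  0.0979 -0.0654]
z under 0.06680278194151898
```

View pics/c3.png

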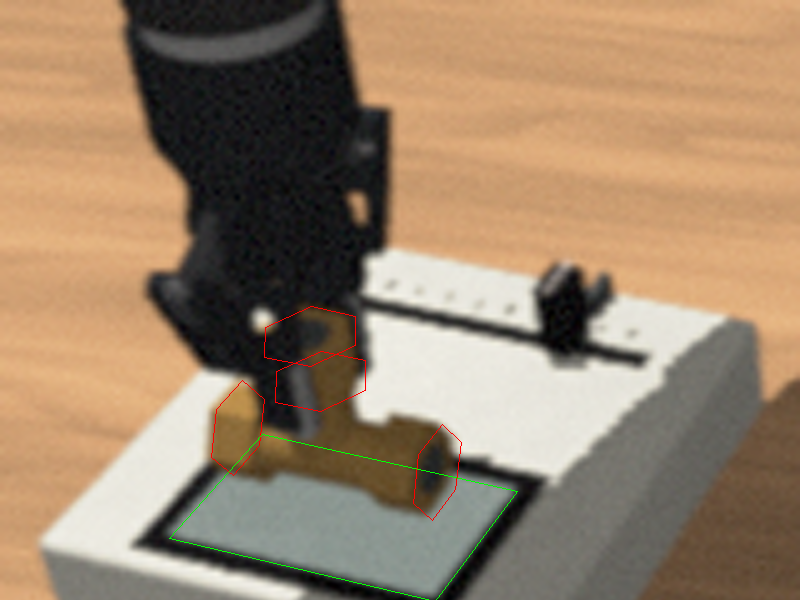

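View pics/zt2.png

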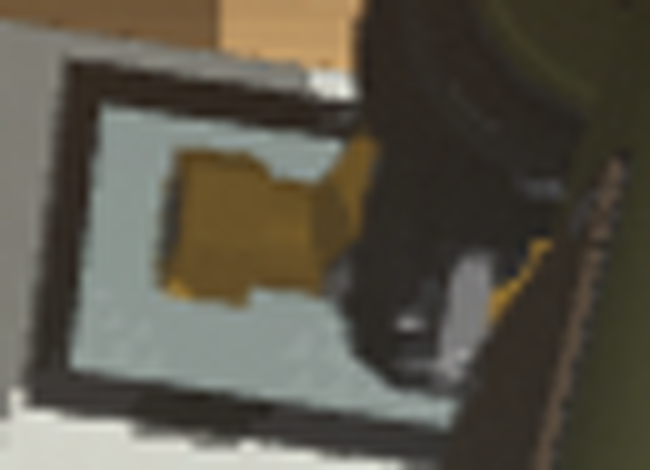

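```bash
python3 - <<'E'
from h import *
s=np.load("scan.npy")
for uv in((178,152),(160,292)): print(local(s,ray("top",unc(uv,10,(415,195)),.084)).round(4))
# bystanders: difference start vs now in scene
a=C["scene"]["image"].astype(int); b=np.load("scene4.npz")["image"].astype(int); d=np.abs(a-b).max(2)
for n,(x0,y0,x1,y1) in dict(cartons=(262,180,340,340),elbow=(382,212,418,248),coup=(370,270,395,300),tape=(445,310,500,360),wrench=(210,335,315,365)).items(): print(n,(d[y0:y1,x0:x1]>70).sum())
E
```

```text
[0.0529 0.0442]
[0.0167 0.0446]
cartons 1802
elbow 100
coup 0
tape 0
wrench 0
```

The tee centre measures about (−0.2, −0.6) mm from the glass centre. The carton pixel difference is probably the arm's shadow, so I'll check that before handing in.

```bash
python3 - <<'E'
import numpy as np,cv2
a=np.load("scene0.npz")["image"][:,:,::-1]; b=np.load("scene4.npz")["image"][:,:,::-1]
w=np.s_[175:345,255:425]
cv2.imwrite("pics/cmp.png",cv2.resize(cv2.hconcat([a[w],b[w]]),None,fx=2.3,fy=2.3))
E
```

```text
(no output)
```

View pics/cmp.png

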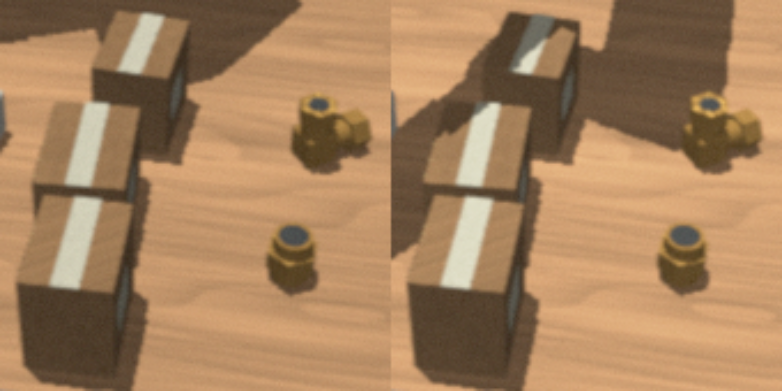

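Before and after match: the cartons, elbow and coupling haven't moved, and only the shadows differ. Handing in.

```bash
python3 -c "
from rig import robot
s=robot.observe(); print(s['time'],s['position'],s['gripper_width'],s['force']); print(robot.job_done())"
```

```text
21.7 [ 0.60385895 -0.22295872  0.28078537] 0.03329159978455551 [-1.12111665  0.97525516 -4.92407739]
the job is handed in; nothing more can be done
None
```

I slid the focus grip into line with the clip. Then I lifted the brass tee by its branch collar, turned it, carried it over the cartons, and handed in at 21.7 s still holding it over the glass.

Last checks:
- **Focus grip:** about 35.3 mm along scanner y against about 36.5 mm for the clip, so roughly 1 mm off with 5 mm allowed.
- **Tee over the glass:** within about 1 mm of the centre along both sides in the top view. The underside is about 16 mm above the glass, worked out from the height at which it was gripped. It looks level, and the jaw heading puts the run along the long side.
- **Hold:** the jaws stand at 33 mm on the 34 mm collar, with the tee's weight of about 5 N on the wrist.
- **Other things:** the cartons, elbow and coupling look unmoved in before and after pictures. The tape and wrench areas show no change at all.

Checks that failed or disagreed:
- **Tee position:** the scene camera overlay sat 1 to 2 pixels (about 2 to 4 mm) off the pose worked out from the gripper, and hinted at a tilt of about 0.03 rad. I corrected the tee sideways by about 3 mm, going by the top view.
- **Grip line and clip:** the automatic fit of the grip's white line in the scene picture was not usable, and one early clip reading in the top picture had caught the scanner's edge. I discarded both.

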